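# Load the drilling jig and set its hold-down screw

### The arm

A 6-joint arm with a two-finger parallel gripper is mounted at the origin on the work surface. World frame = base frame: x ahead of the robot, y to its left, z up, the work surface at z = 0. Lengths are in mm, angles in rad, forces in N, time in s.
With the tool pointing down it reaches from about 425 to 1125 mm from the base axis. Payload 14.9 kg.
Tool frame: the origin (TCP) lies midway between the tips of the shut fingers; the grasp point (between the pads) lies 19 mm behind it (arm.pinch_z is the z of the grasp point in the tool frame, in mm); z points along the fingers, y is the line along which they close (so a half turn about z gives the same grasp; the last joint's range is limited). The gripper opens to 91 mm and grips with 3 to 60 N. Pads are 32 mm wide; open, the fingers measure 118 mm over their backs; the gripper's body (76 mm by 178 mm) begins 60 mm behind the grasp point.
Start: joints at [-1.267, 0.379, 1.734, -0, 1.028, -0.033], TCP at [231.324, -660.687, 213.932] pointing down, gripper open.
Joint ranges: [-2.77, 2.77], [-0.74, 2.19], [0, 2.66], [-1.06, 4.2], [0.31, 2.87], [-3.08, 3.08]. Speed limits (rad/s): [1.89, 1.89, 2.39, 3.14, 3.14, 3.14].

### API

Orientations are given as a unit quaternion [w, x, y, z].
In Python, from rig import arm gives the robot as it stands.
- The arm moves only by the tool apply_moves, never from a script. Its argument "deltas" is text: rows parted by semicolons, each of 7 numbers parted by spaces: the turn, a rotation vector about the tool's x, y, z in degrees, then the shift along the tool's x, y, z in mm, then the closure, from 0 (fully open) to 1 (shut). In form: ax ay az tx ty tz jaw; .... A call has 1 to 20 rows; each row is the pose to reach, as a shift and turn from the pose commanded when the call began, along the tool's axes at that moment; what a row does not reach only later rows make up. A row lasts 1/8 s, in which the tool goes at most 62.5 mm and 10.7 degrees, less where a joint would pass 70% of its speed; a pose out of reach is approached as far as the arm can. A call with a gripper value outside its range is refused whole. The fingers move at their own pace and stop on an object; "force" is the grip in N (left out, the last holds). Time passes only in rows, so rows that repeat a pose let the fingers close. It gives the time, the measured TCP pose, the force, the opening and the grip force at its end, in the units of the state.
- arm.observe(): the state, without advancing time (a new reading comes with each control period).
- arm.read_camera(name): name is "side" or "top"; returns the picture (480x640x3 uint8, blue, green, red); there is no depth.
- arm.camera_params(name): a dict with "fx", "fy", "cx", "cy" (pixels), "R" (3x3) and "t" (3): a world point X has camera coordinates R X + t. Camera axes: x right, y down, z forward; pixel columns grow to the right and rows downward; lengths in mm; the calibration is good to about 2 mm. A picture is of the moment at which its call begins. camera_params takes no time and is no camera call.
- arm.sign_off(): hands the job in; it is judged then, once.
The state is a dict: "clock": time; "joint_pos": joint angles; "joint_vel": joint speeds; "joint_torque": joint torques, N m; "eef_pos": TCP position; "tool_rot": TCP orientation; "force": force on the tool from outside, world axes, zero at the start; "wrist_torque": the same for the moment, N m; "finger_gap": finger opening in mm; "grasp_force": force on a finger pad.
Only numpy, scipy, OpenCV 4.12 (cv2) and the standard library are available. Lean on these libraries where they do the work, as an engineer would, in place of code of your own. Each camera call takes 0.05 s, during which the arm holds its last target. There are 200 camera calls.

### The job

Slide the tray with its two wooden blanks into the jig until it is fully home against the back stop and leave it there. Then turn the crank of the hold-down screw clockwise (seen from above) until the screw bottoms, and back it off by a quarter of a turn. Keep both blanks in the tray and leave the other things on the bench where they lie.

Things in the scene. Friction and masses are not known exactly. Their poses are not given: they have to be found in the camera images.
- jig: Wooden drilling jig fixed to the bench. Origin: on the bench, under the middle of the fully home tray; +x is the direction in which the tray slides in, z up. Guide rails 26 mm high, 116 mm apart, run from x = -20 to +75 mm; the back stop (26 mm high) has its face at x = +75 mm. The vertical hold-down screw is at x = 30 mm, y = 0.
- jig_mouth (a point): Middle of the jig's mouth, on the bench at jig x = -65 mm. Here the flared guides are about 158 mm apart; they narrow to the rails at x = -20 mm.
- jig_bridge (a point): Middle of the top of the wooden bridge that spans the rails (jig x = 0 to 60 mm, 156 mm wide), 106 mm above the bench. The opening under it is 84 mm high; the screw's round pressure pad hangs in it 39 mm above the bench, just clear of the blanks.
- crank (a joint): Angle of the hold-down screw (rad): grows as the crank is turned clockwise seen from above, from 0 (fully up) to 3.2, a hard stop where the screw bottoms. The direction in which the arm points when bottomed differs from start to start. Friction of about 0.12 N m holds the crank where it is left; no spring.
- crank_axis (a point): Point on the crank's vertical axis at half the height of the crank's post, 146 mm above the bench. Its z is up; its x points along the crank's arm to the post and turns with it.
- crank_post (a point): Centre of the crank's upright black cylindrical post, 18 mm in diameter, 58 mm from the axis, standing from 125 to 167 mm above the bench. Under it is the flat steel crank arm, 16 mm wide, top 126 mm above the bench; the hub, 28 mm in diameter, reaches 127 mm. Nothing else there is higher.
- tray_grip (a point): Centre of the tray's handle, a dark wooden block behind the tray: 50 mm long (along the tray), 16 mm wide, from 4 to 40 mm above the bench. This point is 22 mm above the bench and 100 mm behind the middle of the tray. Axes as the tray's: x from the handle to the front edge, z up. Tray mass about 0.3 kg.
- tray_mid (a point): Middle of the plywood tray, 20 mm above its underside. The tray is 150 mm long (x), 110 mm wide (y), rim 18 mm high, walls and floor 5 mm. x points to its front edge, which goes into the jig first. Fully home it lies over the jig's origin, its x along the jig's.
- blank_a_center (a point): Centre of one wooden blank lying loose in the tray on its left (tray +y), 96 x 36 x 30 mm, about 60 g.
- blank_b_center (a point): Centre of the other wooden blank, the same size, lying loose in the tray on its right (tray -y).
- tape_measure: Bystander: tape measure, 62 x 30 x 60 mm, origin at the centre of its underside.
- offcut: Bystander: wooden offcut, 100 x 55 x 45 mm, origin at the centre of its underside.
- driver: Bystander: screwdriver with a wooden handle, about 200 mm long, lying on the bench, origin at its underside.
There are look-alikes about, which are no part of the job. Of the things shaped like the part that bears tray_grip, the wooden one is meant. Several things have the shape of the jig; the one meant has the colours described above.

How it is judged (in metres and radians):
On the way, in this order (a step that is already met when the one before it is completed fails the run):
1. the tray is fully home in the jig (x of tray_mid in the frame of jig above -0.005 m and horizontal distance between tray_mid and jig below 0.008 m and angle between the x axis of tray_mid and the x axis of jig, either way round below 0.06 rad), for 0.2 s.
2. the screw has been turned down until it bottoms (value of joint crank above 3.13 rad), for 0.1 s.
At the end, for the whole second after the job is handed in: The screw stands a quarter turn (1.57 rad, give or take 0.26 rad or 15 degrees) short of its bottom stop and at rest; the tray lies flat in the jig within 6 mm of fully home and square to within 0.06 rad; both blanks lie in the tray (value of joint crank between 1.37 and 1.89 rad and x of tray_mid in the frame of jig above -0.006 m and horizontal distance between tray_mid and jig below 0.009 m and angle between the x axis of tray_mid and the x axis of jig, either way round below 0.06 rad and height (world z) of tray_mid below 0.025 m and distance between each of blank_a_center, blank_b_center and tray_mid below 0.05 m and velocity of joint crank between -0.05 and 0.05 rad/s); the robot touches nothing.
It fails at once if the tape measure is moved by more than 20 mm (distance of tape_measure from where it was at the start of the episode above 0.02 m).
It fails at once if the offcut is moved by more than 20 mm (distance of offcut from where it was at the start of the episode above 0.02 m).
It fails at once if the screwdriver is moved by more than 20 mm (distance of driver from where it was at the start of the episode above 0.02 m).
It fails at once if a blank leaves the tray (distance between any of blank_a_center, blank_b_center and tray_mid above 0.07 m).
It also fails if it takes over 67 s, if anything falls off the work surface, if the arm or the gripper's body presses on something with over 40 N, if the wrist force passes 120 N, or if a joint passes its speed limit or range.

## Working session

There is one attempt and no reset: what is moved stays moved. The work goes in short steps, Python scripts to look and compute and a tool call to move; the robot and the scene stay as the last step left them, time stands still between calls to the robot, and variables do not carry over. Pictures are saved under pics/ and viewed, at most 10 in all, crops included, and the job is handed in when it is done.

Besides the shell and the picture viewer there is one more tool, called after "Request:" in YAML: its name, and indented under it one key for each argument. apply_moves: Moves the arm, as the interface text tells. Its arguments: {"type":"object","properties":{"deltas":{"type":"string"},"force":{"type":"number"}},"required":["deltas"]}

```bash
ls; mkdir -p pics
python3 - <<'E'
from rig import arm
import cv2,numpy as np
for n in("top","side"):
    cv2.imwrite(f"pics/{n}0.png",arm.read_camera(n)); p=arm.camera_params(n); print(n,p)
s=arm.observe();print(s['eef_pos'],s['tool_rot'],s['finger_gap'],s['clock'],arm.pinch_z)
E
```

```text
pics
top {'fx': 474.0403942830316, 'fy': 474.0403942830316, 'cx': 320.33371314994287, 'cy': 239.28509962563035, 'R': array([[-0.0223251 , -0.99950531, -0.02215217],
       [-0.98953335,  0.02525126, -0.1420779 ],
       [ 0.14256698,  0.01874841, -0.98960758]]), 't': array([ 35.73786636, 541.80267844, 938.4759569 ])}
side {'fx': 611.0033236578502, 'fy': 611.0033236578502, 'cx': 319.25169545435585, 'cy': 252.9507998079562, 'R': array([[-0.77858928, -0.62752944,  0.00235386],
       [-0.4587768 ,  0.56664698, -0.68442315],
       [ 0.42816187, -0.53396442, -0.72908121]]), 't': array([ 407.50087993,  301.65132808, 1152.24082897])}
[ 231.21198747 -660.33977417  213.34897996] [-4.94726991e-04  9.85854349e-01  1.67603560e-01 -6.42101893e-05] 91.52997378108377 0.1 -18.8
```

View pics/top0.png

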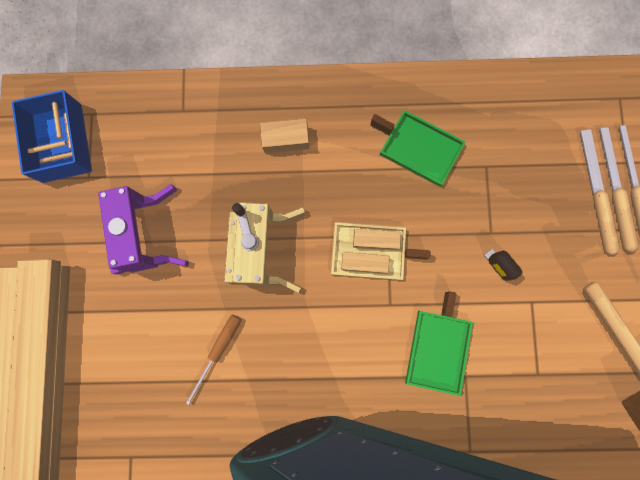

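View pics/side0.png

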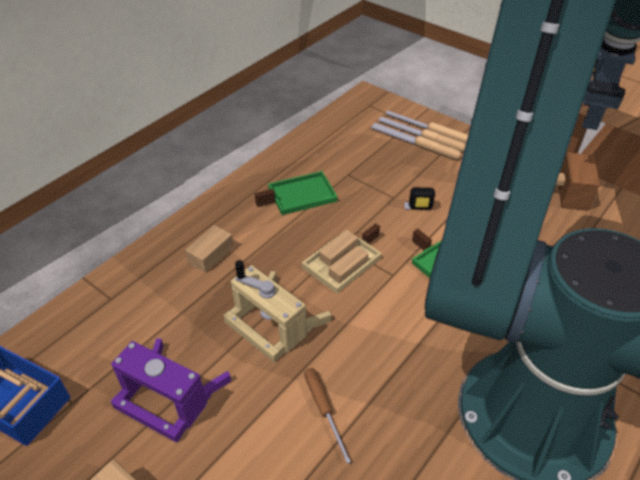

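Candidates in the top view are these:
- **Trays:** the wooden one with blanks at (370,251), handle at (418,254), and green ones at (423,148) and (440,350).
- **Jigs:** the wooden one with the black crank post at (247,243), and a purple one at (120,228).

I choose the wooden tray and the wooden jig. The offcut (285,135), driver (215,360) and tape (503,264) lie clear of the slide path. Next is a close crop to check this.

```bash
cat > h.py <<'E'
import numpy as np, cv2
from rig import arm
def px(n,u,v,z):
    p=arm.camera_params(n); R=np.array(p['R']);t=np.array(p['t'])
    d=R.T@np.array([(u-p['cx'])/p['fx'],(v-p['cy'])/p['fy'],1]); c=-R.T@t
    return (c+d*(z-c[2])/d[2])
def proj(n,X):
    p=arm.camera_params(n); c=np.array(p['R'])@np.array(X,float)+p['t']
    return np.array([p['fx']*c[0]/c[2]+p['cx'],p['fy']*c[1]/c[2]+p['cy']])
def crop(n,u0,v0,w,h,k,f,marks=()):
    im=arm.read_camera(n)[v0:v0+h,u0:u0+w]; im=cv2.resize(im,None,fx=k,fy=k,interpolation=cv2.INTER_CUBIC)
    for m in marks:
        q=(proj(n,m)-[u0,v0]+.5)*k-.5; cv2.drawMarker(im,tuple(int(a) for a in q),(0,0,255),0,10,1)
    cv2.imwrite(f,im)
E
python3 - <<'E'
from h import *
crop("top",215,190,225,115,3.5,"pics/c1.png")
E
```

```text
(no output)
```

View pics/c1.png

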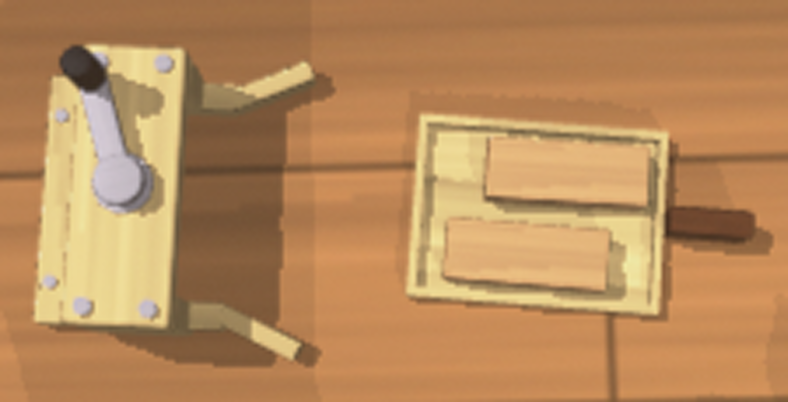

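The crop shows the wooden jig and the wooden tray. Their measured points, in crop pixels:
- **Jig:** bridge corners (186,48) and (182,328), hub (118,180), post top (80,65).
- **Tray:** rim corners (420,115), (669,131), (660,316) and (408,297), handle top near (668–752, 222).

Run:
```python
from h import *
def C(x,y,z): return px("top",215+(x+.5)/3.5-.5,190+(y+.5)/3.5-.5,z)
b1,b2=C(186,48,106),C(182,328,106); print("bridge",b1,b2,np.linalg.norm(b1-b2))
d=(b2-b1)/np.linalg.norm(b2-b1); jx=np.array([d[1],-d[0],0]); jy=d  # y jig=d ; x = rot -90 of y
m=(b1+b2)/2; m[2]=0; print("jig",m,"jx",jx,np.degrees(np.arctan2(jx[1],jx[0])))
hub=C(118,180,127); print("hub",hub, "from hub jig", hub-30*jx)
pt=C(80,65,167)
print("post",pt,"r",np.linalg.norm((pt-hub)[:2]),np.degrees(np.arctan2(*(pt-hub)[1::-1])))
t=[C(420,115,18),C(669,131,18),C(660,316,18),C(408,297,18)]
print("sizes",[round(np.linalg.norm(t[i]-t[(i+1)%4]),1) for i in range(4)])
c=sum(t)/4; tx=(t[0]+t[3]-t[1]-t[2]); tx/=np.linalg.norm(tx); print("tray",c,np.degrees(np.arctan2(tx[1],tx[0])),"grip",c-100*tx)
print("handle end",C(752,226,40), C(668,222,40))
for q in((566,172),(526,255)): print("blank",C(*q,35)-c)
J=[m+0*jx, ]
for n,q in(("tape",(503,264)),("drv",(222,350)),("offc",(285,135))): print(n,px("top",*q,20))
```

```text
bridge [606.07046034 122.15479497 106.        ] [450.93327861 125.34502665 106.        ] 155.16998013250546
jig [528.50186947 123.74991081   0.        ] jx [0.02055959 0.99978863 0.        ] 88.8219390724489
hub [529.89826936 156.50002223 127.        ] from hub jig [529.28148156 126.50636335 127.        ]
post [584.82470319 169.30060745 167.        ] r 56.39829887162305 13.11860577202097
sizes [np.float64(150.1), np.float64(111.4), np.float64(149.7), np.float64(110.3)]
tray [518.61581498 -77.48028019  18.        ] 84.53988707376955 grip [ 509.10053763 -177.02654831   18.        ]
handle end [ 505.91926556 -199.2960371    40.        ] [ 509.47599221 -150.63422122   40.        ]
blank [ 22.56434671 -15.41585104  17.        ]
blank [-25.97687023   9.89539853  17.        ]
tape [ 483.94599916 -353.7199821    20.        ]
drv [321.83347944 229.20184209  20.        ]
offc [776.32492397  94.86871577  20.        ]
```

```bash
cat >> h.py <<'E'
from scipy.spatial.transform import Rotation as Ro
def heading(a): # tool down, tool x at world heading a deg
    a=np.radians(a); x=np.array([np.cos(a),np.sin(a),0]); z=np.array([0,0,-1.]); return Ro.from_matrix(np.c_[x,np.cross(z,x),z])
def delta(p0,r0,p1,r1):
    return np.round(np.r_[(r0.inv()*r1).as_rotvec(degrees=True),r0.inv().apply(np.array(p1)-p0)],2)
def now():
    s=arm.observe(); q=s['tool_rot']; return np.array(s['eef_pos']),Ro.from_quat([q[1],q[2],q[3],q[0]]),s
E
python3 - <<'E'
from h import *
p,r,s=now(); p=np.array([231.324,-660.687,213.932]); print(r.as_matrix().round(3))
for P in((509,-177,120),(509,-177,60),(509,-177,9)): print(delta(p,r,P,heading(84.5)))
print(px("top",449,292,40),px("top",443,310,40),s['clock'])
E
```

```text
[[ 0.944  0.33  -0.   ]
 [ 0.33  -0.944  0.001]
 [ 0.    -0.001 -1.   ]]
[-4.0000e-02 -3.0000e-02 -6.5200e+01  4.2191e+02 -3.6467e+02  9.4250e+01]
[-4.0000e-02 -3.0000e-02 -6.5200e+01  4.2191e+02 -3.6463e+02  1.5425e+02]
[-4.0000e-02 -3.0000e-02 -6.5200e+01  4.2190e+02 -3.6459e+02  2.0525e+02]
[ 428.42621771 -234.19685117   40.        ] [ 392.84328971 -220.0564284    40.        ] 0.15
```

Request:
apply_moves:
  deltas: "0 0 -7 47 -41 8 0.2; 0 0 -15 94 -81 16 0.5; 0 0 -23 141 -122 25 0.5; 0 0 -31 188 -162 35 0.5; 0 0 -39 235 -203 45 0.5; 0 0 -47 282 -244 55 0.5; 0 0 -55 329 -284 65 0.5; 0 0 -61 376 -325 75 0.5; 0 0 -65.2 422 -364.6 90 0.5; 0 0 -65.2 422 -364.6 120 0.5; 0 0 -65.2 422 -364.6 120 0.5; 0 0 -65.2 422 -364.6 120 0.5"
  force: 25

```text
clock: 1.65
eef_pos: [509.2, -177.7, 94.7]
tool_rot: [0.0, 0.741, 0.672, 0.0]
force: [-0.7, -0.9, 0.5]
finger_gap: 45.5
grasp_force: 0.0
```

Run:
```python
from h import *
p,r,s=now(); print(p,r.as_matrix()[:,0].round(3),s['finger_gap'],s['clock'],s['joint_pos'])
g=np.array([509.1,-177,40])
crop("top",350,210,130,100,6,"pics/c2.png",[g, g+[2.4,24.9,0],g-[2.4,24.9,0]])
```

```text
[ 509.18481614 -177.71585895   94.65440897] [ 0.097  0.995 -0.   ] 45.545678547968684 1.65 [-3.79006738e-01  3.11228186e-01  2.10414631e+00 -3.65675772e-05
  7.25957867e-01 -2.82100701e-01]
```

View pics/c2.png

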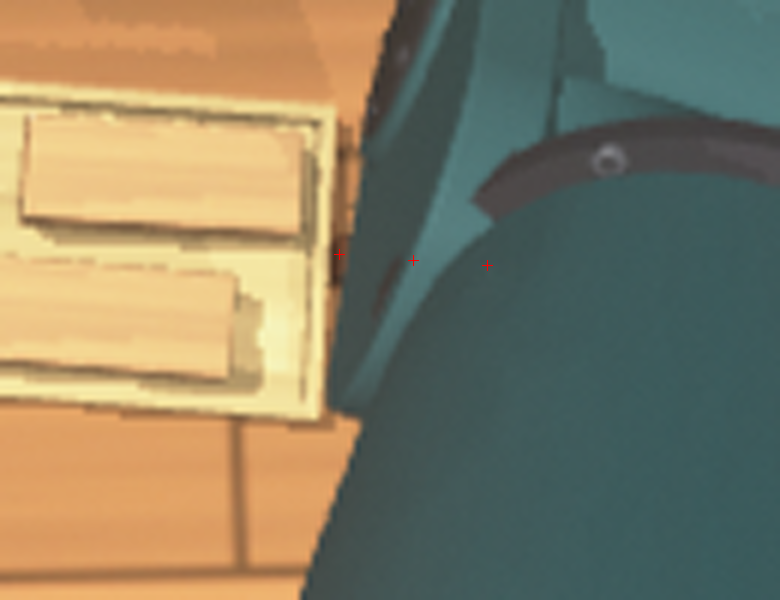

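The arm hides most of the handle, but the marks line up with it behind the tray, so I'll descend and grip.

Request:
apply_moves:
  deltas: "0 0 0 0 0 40 0.5; 0 0 0 0 0 70 0.5; 0 0 0 0 0 85 0.5; 0 0 0 0 0 85 0.5; 0 0 0 0 0 85 1; 0 0 0 0 0 85 1; 0 0 0 0 0 85 1; 0 0 0 0 0 85 1; 0 0 0 0 0 85 1"
  force: 25

```text
clock: 2.82
eef_pos: [509.3, -177.2, 9.4]
tool_rot: [0.0, 0.74, 0.672, 0.0]
force: [-2.2, -0.3, 7.3]
finger_gap: 15.8
grasp_force: 25.0
```

Run:
```python
from h import *
p,r,s=now(); print(p,r.as_matrix()[:,0].round(3),s['finger_gap'],s['grasp_force'],s['clock'])
crop("top",200,180,260,140,3,"pics/c3.png")
```

```text
[ 509.31075785 -177.18479507    9.43873623] [ 0.096  0.995 -0.   ] 15.808233689033713 24.99733418226242 2.825
```

View pics/c3.png

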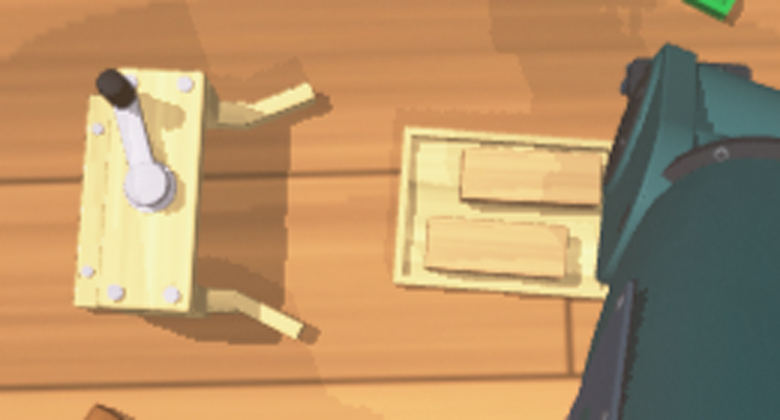

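Run:
```python
from h import *
p=np.array([509,-177,8.9]);r=heading(84.5);j=np.array([528.9,125,8.9]);h=88.8;a=np.radians(h);d=np.array([np.cos(a),np.sin(a),0])
for x in(-250,-200,-180,-145,-110,-100,-98): print(x,j+x*d,delta(p,r,j+x*d,heading(h)))
```

```text
-250 [ 523.66439503 -124.94517087    8.9       ] [ 0.    0.   -4.3  53.22  9.61  0.  ]
-200 [524.71151602 -74.95613669   8.9       ] [  0.     0.    -4.3  103.08   5.86   0.  ]
-180 [525.13036442 -54.96052303   8.9       ] [  0.     0.    -4.3  123.02   4.36   0.  ]
-145 [525.86334912 -19.9681991    8.9       ] [  0.     0.    -4.3  157.93   1.73   0.  ]
-110 [526.59633381  15.02412482   8.9       ] [  0.     0.    -4.3  192.83  -0.89   0.  ]
-100 [526.80575801  25.02193165   8.9       ] [  0.     0.    -4.3  202.8   -1.64   0.  ]
-98 [526.84764285  27.02149302   8.9       ] [  0.     0.    -4.3  204.79  -1.79   0.  ]
```

Request:
apply_moves:
  deltas: "0 0 -0.5 5 -1 0 1; 0 0 -1 12 -3 0 1; 0 0 -1.7 20 -5 0 1; 0 0 -2.4 28 -6 0 1; 0 0 -3.1 36 -8 0 1; 0 0 -3.7 44 -9 0 1; 0 0 -4.3 50 -10 0 1; 0 0 -4.3 52 -10 0 1; 0 0 -4.3 52 -10 0 1"
  force: 25

```text
clock: 4.0
eef_pos: [504.7, -124.2, 9.5]
tool_rot: [0.0, 0.714, 0.7, 0.0]
force: [0.0, -0.9, 10.2]
finger_gap: 15.8
grasp_force: 25.0
```

I issued that move with the lateral sign wrong (-10 instead of +9.6). The tray is still outside the mouth, so I'll correct it and check the picture.

Request:
apply_moves:
  deltas: "0 0 0 0 4 0 1; 0 0 0 0 8 0 1; 0 0 0 0 12 0 1; 0 0 0 0 16 0 1; 0 0 0 0 19.6 0 1; 0 0 0 0 19.6 0 1; 0 0 0 0 19.6 0 1"

```text
clock: 4.88
eef_pos: [522.4, -124.0, 9.0]
tool_rot: [-0.001, 0.714, 0.7, -0.001]
force: [-8.5, 2.0, 15.8]
finger_gap: 15.9
grasp_force: 25.0
```

Run:
```python
from h import *
p,r,s=now(); print(p,r.as_matrix()[:,0].round(3),s['finger_gap'],s['force'],s['clock'])
h=np.radians(88.8);d=np.array([np.cos(h),np.sin(h),0]);n=np.array([-d[1],d[0],0]);j=np.array([528.9,125,0])
c=p*[1,1,0]+100*d
crop("top",215,180,190,140,4,"pics/c4.png",[c+75*d+55*n+[0,0,18],c+75*d-55*n+[0,0,18], j-20*d+58*n+[0,0,26],j-20*d-58*n+[0,0,26], j+78*n+[0,0,106],j-78*n+[0,0,106],j+75*d+[0,0,26]])
```

```text
[ 522.43782389 -123.96321589    9.04064905] [0.02  1.    0.001] 15.86694244509694 [-8.45954784  2.01109467 15.78578639] 4.875
```

View pics/c4.png

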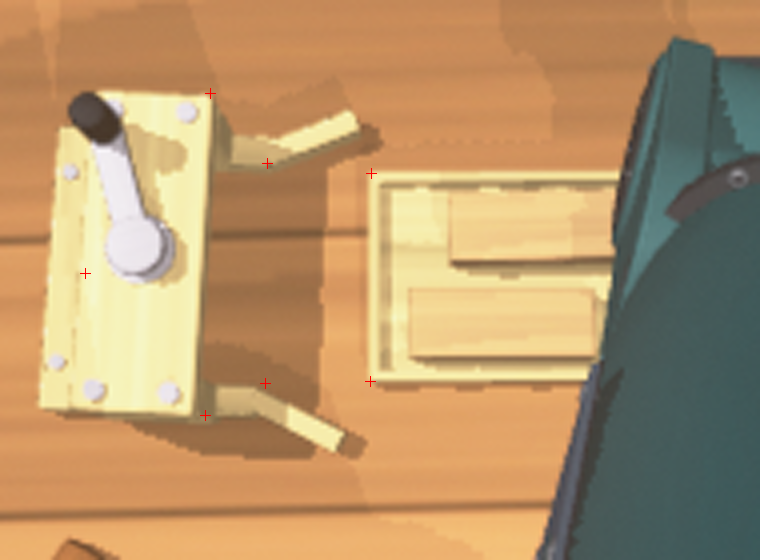

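The tray matches its marks, but the jig's bolt pairs ((187,112)/(168,393) on the bridge, (70,172)/(57,362) on the back stop) slope more than my jig frame does. I'll recompute the jig heading from the bolts.

Run:
```python
from h import *
def C(x,y,z): return px("top",215+(x+.5)/4-.5,180+(y+.5)/4-.5,z)
for a,b,z in(((187,112),(168,393),108),((118,108),(93,390),108),((70,172),(57,362),28),((60,128),(40,408),26),((213,95),(197,416),106)):
    A,B=C(*a,z),C(*b,z); e=B-A; print((A+B)[:2]/2,np.linalg.norm(e),np.degrees(np.arctan2(e[1],e[0]))-90)
print("hub",C(137,247,127))
im=arm.read_camera("top"); g=cv2.GaussianBlur(im.astype(np.float32),(3,3),0)[:,:,0]
# bridge front edge: darkest-going gradient per row around u~266
us=[];vs=[]
for v in range(212,278):
    if 216<v<274:
        row=im[v,258:275].astype(float).sum(1); k=np.argmin(np.diff(row)); us.append(258.5+k); vs.append(v)
print(list(zip(vs,us))[::4]);
```

```text
[529.57882315 139.24609991] 136.1948351288357 85.92819639847855
[532.15887843 173.90359702] 136.98173156049563 85.0409878846763
[534.27981157 211.0508312 ] 100.16610022610507 86.36521537570619
[534.61671561 218.54156725] 147.93657994939537 86.25121775217474
[528.28991536 126.29929872] 155.72031631994466 86.82054341426439
hub [529.29701401 155.52362235 127.        ]
[(217, np.float64(266.5)), (221, np.float64(266.5)), (225, np.float64(266.5)), (229, np.float64(266.5)), (233, np.float64(265.5)), (237, np.float64(265.5)), (241, np.float64(265.5)), (245, np.float64(265.5)), (249, np.float64(264.5)), (253, np.float64(264.5)), (257, np.float64(264.5)), (261, np.float64(264.5)), (265, np.float64(263.5)), (269, np.float64(263.5)), (273, np.float64(263.5))]
```

Run:
```python
from h import *
r=heading(84.5);p=np.array([509,-177,8.9])+r.apply([52,9.6,0]);r=heading(88.8);print(p)
j=np.array([528.6,126.3,9.2]);h=86.1;a=np.radians(h);d=np.array([np.cos(a),np.sin(a),0])
for x in(-250,-225,-200,-130,-100,-97): print(x,j+x*d,delta(p,r,j+x*d,heading(h)))
```

```text
[ 523.53978264 -126.15951691    8.9       ]
-250 [ 511.59617733 -123.12106971    9.2       ] [  0.     0.     2.7    2.79 -12.    -0.3 ]
-225 [513.2965596  -98.17896274   9.2       ] [  0.     0.     2.7   27.76 -10.83  -0.3 ]
-200 [514.99694187 -73.23685577   9.2       ] [ 0.    0.    2.7  52.73 -9.65 -0.3 ]
-130 [519.75801221  -3.39895625   9.2       ] [  0.     0.     2.7  122.65  -6.35  -0.3 ]
-100 [521.79847093  26.53157212   9.2       ] [  0.     0.     2.7  152.62  -4.94  -0.3 ]
-97 [522.00251681  29.52462495   9.2       ] [  0.     0.     2.7  155.62  -4.8   -0.3 ]
```

Request:
apply_moves:
  deltas: "0 0 1 2 -4 -0.4 1; 0 0 2 3 -8 -0.5 1; 0 0 2.7 4 -12 -0.5 1; 0 0 2.7 10 -11.7 -0.5 1; 0 0 2.7 18 -11.3 -0.5 1; 0 0 2.7 28 -10.8 -0.5 1; 0 0 2.7 38 -10.4 -0.5 1; 0 0 2.7 48 -9.9 -0.5 1; 0 0 2.7 58 -9.4 -0.5 1; 0 0 2.7 68 -8.9 -0.5 1; 0 0 2.7 76 -8.5 -0.5 1; 0 0 2.7 80 -8.4 -0.5 1; 0 0 2.7 80 -8.4 -0.5 1"
  force: 25

```text
clock: 6.6
eef_pos: [517.0, -44.5, 9.4]
tool_rot: [-0.0, 0.731, 0.683, -0.0]
force: [0.3, -0.4, -3.6]
finger_gap: 15.7
grasp_force: 25.0
```

Run:
```python
from h import *
p,r,s=now(); print(p,r.as_matrix()[:,0].round(3),s['finger_gap'],s['force'],s['wrist_torque'],s['clock'])
h=np.radians(86.1);d=np.array([np.cos(h),np.sin(h),0]);n=np.array([-d[1],d[0],0]);j=np.array([528.6,126.3,0])
c=p*[1,1,0]+100*d
crop("top",215,180,190,140,4,"pics/c5.png",[c-30*d+55*n+[0,0,18],c-30*d-55*n+[0,0,18], j-20*d+58*n+[0,0,26],j-20*d-58*n+[0,0,26], j+78*n+[0,0,106],j-78*n+[0,0,106],j+75*d+[0,0,26]])
```

```text
[517.03464299 -44.46918414   9.44413678] [ 0.068  0.998 -0.   ] 15.726140954790242 [ 0.30270629 -0.43921084 -3.63085581] [-0.39387529 -0.05295696  0.00292809] 6.6
```

View pics/c5.png

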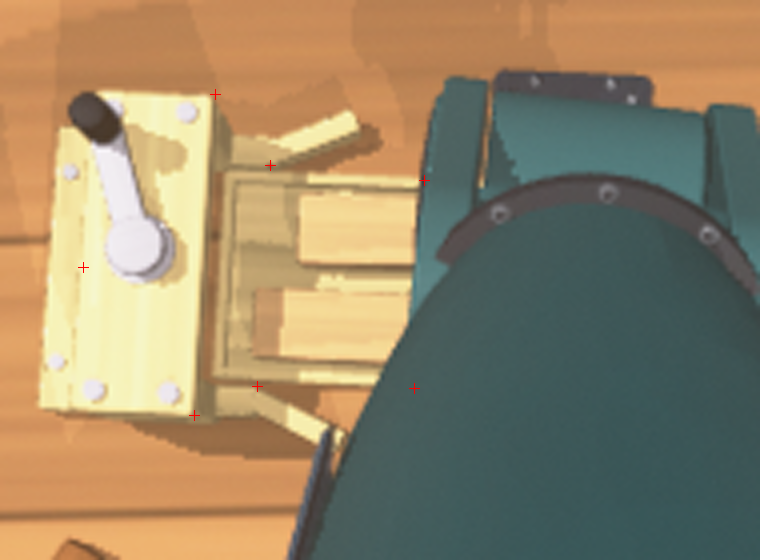

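Tray is between the rails, centred, with no side load. I'll slide on.

Request:
apply_moves:
  deltas: "0 0 0 5 0 0 1; 0 0 0 14 0 0 1; 0 0 0 24 0 0 1; 0 0 0 34 0 0 1; 0 0 0 44 0 0 1; 0 0 0 54 0 0 1; 0 0 0 62 0 0 1; 0 0 0 67 0 0 1; 0 0 0 70 0 0 1; 0 0 0 71 0 0 1; 0 0 0 71 0 0 1"

```text
clock: 8.02
eef_pos: [521.9, 26.1, 9.4]
tool_rot: [-0.0, 0.731, 0.683, -0.0]
force: [-0.5, -0.4, -4.5]
finger_gap: 15.8
grasp_force: 25.0
```

Request:
apply_moves:
  deltas: "0 0 0 0.7 0 0 1; 0 0 0 1.4 0 0 1; 0 0 0 2.1 0 0 1; 0 0 0 2.1 0 0 1"

```text
clock: 8.52
eef_pos: [522.0, 26.7, 9.6]
tool_rot: [0.0, 0.731, 0.683, -0.001]
force: [-2.6, -22.9, 1.4]
finger_gap: 15.7
grasp_force: 25.0
```

The tray is home: 23 N contact at the expected spot. I'll relax, release, lift and turn ready for the crank.

Request:
apply_moves:
  deltas: "0 0 0 0.8 0 0 1; 0 0 0 0.8 0 0 0.75; 0 0 0 0.8 0 0 0.55; 0 0 0 0.8 0 0 0.5; 0 0 0 0.8 0 -30 0.5; 0 0 0 0.8 0 -90 0.5; 0 0 -9 0.8 0 -150 0.5; 0 0 -18 0.8 0 -200 0.5; 0 0 -28 -8 10 -200 0.5; 0 0 -38 -20 30 -200 0.5; 0 0 -48 -30 50 -200 0.5; 0 0 -58 -40 80 -200 0.5; 0 0 -68 -50 100 -200 0.5; 0 0 -78 -50 120 -200 0.5; 0 0 -88 -50 120 -200 0.5; 0 0 -98 -50 120 -200 0.5; 0 0 -106.9 -50 120 -200 0.5; 0 0 -106.9 -50 120 -200 0.5"

```text
clock: 10.78
eef_pos: [638.3, -29.6, 209.4]
tool_rot: [-0.0, -0.113, 0.994, 0.0]
force: [-0.7, 0.7, -1.0]
finger_gap: 45.6
grasp_force: 0.0
```

Run:
```python
from h import *
p,r,s=now(); print(p,r.as_matrix()[:,0].round(3),s['finger_gap'],s['clock'],s['joint_pos'])
from scipy.optimize import least_squares
cen={}
for n,(u0,v0,w,h) in {"top":(226,196,26,26),"side":(230,255,20,30)}.items():
    im=arm.read_camera(n); m=(im[v0:v0+h,u0:u0+w].max(2)<75).astype(np.uint8)
    k,l,st,c=cv2.connectedComponentsWithStats(m); i=1+np.argmax(st[1:,4]); print(n,st[i],c[i]+[u0,v0]); cen[n]=c[i]+[u0,v0]
    if n=="top": cv2.imwrite("pics/c6.png",cv2.resize(im[180:320,215:405],None,fx=4,fy=4,interpolation=cv2.INTER_CUBIC))
def pc(n,x,y):
    P=[proj(n,(x+9*np.cos(t),y+9*np.sin(t),z)) for t in np.linspace(0,6.28,24) for z in(126,167)]
    H=cv2.convexHull(np.array(P,np.float32)); M=cv2.moments(H); return np.array([M['m10'],M['m01']])/M['m00']
for ns in(("top",),("side",),("top","side")):
    f=least_squares(lambda q:np.concatenate([pc(n,*q)-cen[n] for n in ns]),[585,169],diff_step=1e-3); q=f.x
    for H in((530,156),): print(ns,q,np.hypot(*(q-H)),np.degrees(np.arctan2(q[1]-H[1],q[0]-H[0])),f.fun.round(2))
```

```text
[638.26638471 -29.61691839 209.36083355] [-0.975 -0.224  0.   ] 45.632115053108066 10.775 [-8.28782950e-02  2.90438609e-01  1.86477501e+00  1.00956441e-04
  9.86522767e-01 -1.87975179e+00]
top [10 11  8  8 32] [240.4375  211.40625]
side [  6   6   9  18 121] [239.7107438  269.33057851]
('top',) [582.75219061 167.55239622] 54.00232839723553 12.352410711421 [-0. -0.]
('side',) [583.95660884 174.70014019] 57.1052614057364 19.115159359464077 [0. 0.]
('top', 'side') [583.81445959 170.60641577] 55.76148709341892 15.18547420235623 [-1.64 -0.52  1.5  -1.17]
```

View pics/c6.png

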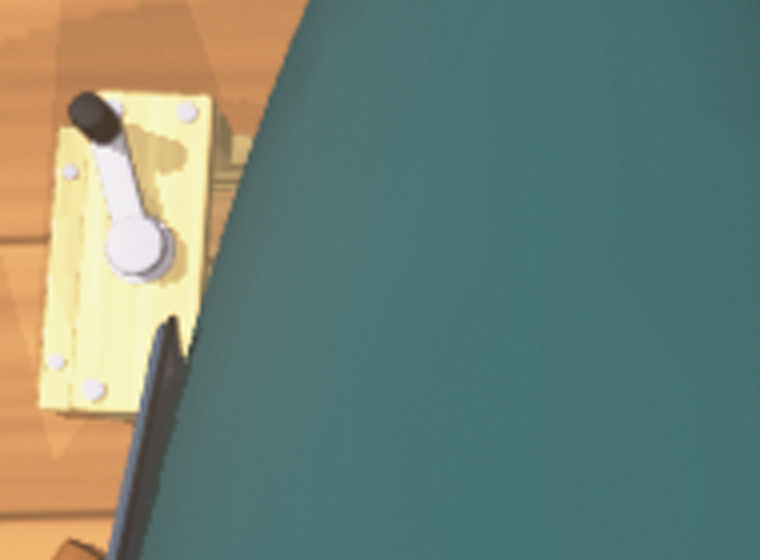

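Post top is at (87,108) in this crop and the hub at (137,247). The post estimate is about (586,171), arm direction about 15°, radius consistent with 58 mm.

Run:
```python
from h import *
p,r,s=now()
for P in((586,171,209),(586,171,134)): print(delta(p,r,P,heading(195)))
for a in range(0,121,8): print(a,round(58*(1-np.cos(np.radians(a))),1),round(-58*np.sin(np.radians(a)),1),end="; ")
```

```text
[ 1.0000e-02 -0.0000e+00 -2.2100e+00  6.5700e+00  2.0723e+02  4.2000e-01]
[ 1.0000e-02 -0.0000e+00 -2.2100e+00  6.5700e+00  2.0722e+02  7.5420e+01]
0 0.0 -0.0; 8 0.6 -8.1; 16 2.2 -16.0; 24 5.0 -23.6; 32 8.8 -30.7; 40 13.6 -37.3; 48 19.2 -43.1; 56 25.6 -48.1; 64 32.6 -52.1; 72 40.1 -55.2; 80 47.9 -57.1; 88 56.0 -58.0; 96 64.1 -57.7; 104 72.0 -56.3; 112 79.7 -53.8; 120 87.0 -50.2;
```

Request:
apply_moves:
  deltas: "0 0 -1 2 40 0 0.5; 0 0 -2 4 95 0 0.5; 0 0 -2.2 5 150 0 0.5; 0 0 -2.2 6.5 190 0 0.5; 0 0 -2.2 6.5 207 0 0.5; 0 0 -2.2 6.5 207 0 0.5; 0 0 -2.2 6.5 207 20 0.5; 0 0 -2.2 6.5 207 40 0.5; 0 0 -2.2 6.5 207 60 0.5; 0 0 -2.2 6.5 207 75 0.5; 0 0 -2.2 6.5 207 75 0.5; 0 0 -2.2 6.5 207 75 1; 0 0 -2.2 6.5 207 75 1; 0 0 -2.2 6.5 207 75 1; 0 0 -2.2 6.5 207 75 1; 0 0 -2.2 6.5 207 75 1"
  force: 15

```text
clock: 12.88
eef_pos: [585.9, 170.7, 135.0]
tool_rot: [0.0, -0.132, 0.991, 0.0]
force: [0.6, 1.9, 5.0]
finger_gap: 17.5
grasp_force: 15.0
```

Run:
```python
from h import *
p,r,s=now(); print(p,r.as_matrix()[:,0].round(3),s['finger_gap'],s['grasp_force'],s['force'],s['clock'],s['joint_pos'])
crop("side",190,220,160,120,5,"pics/c7.png")
```

```text
[585.85334631 170.68438596 134.96153314] [-0.965 -0.262 -0.001] 17.525185731922527 15.000506043434143 [0.59877237 1.91668587 4.98899676] 12.875 [ 2.45233096e-01  3.44918776e-01  1.95389874e+00  2.13150017e-04
  8.41777763e-01 -1.59089524e+00]
```

View pics/c7.png

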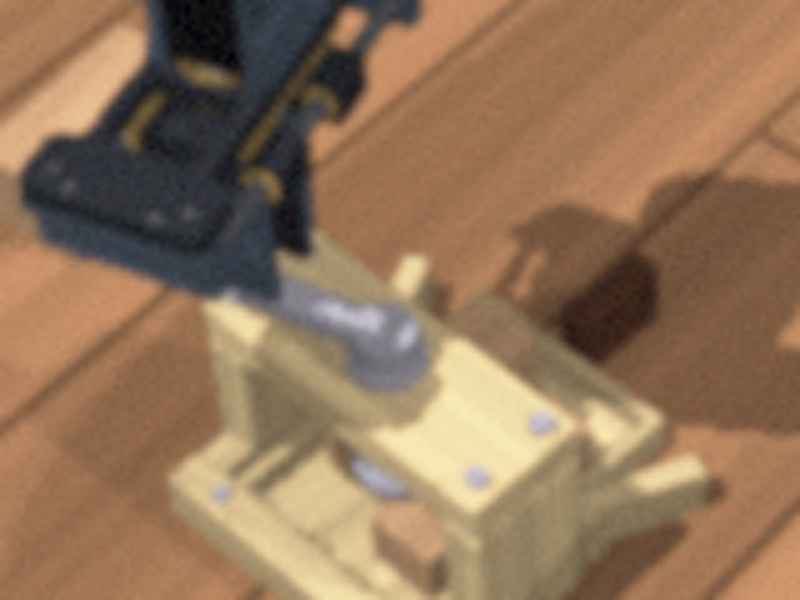

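The post is gripped (gap 17.5 mm), and the tray lies under the bridge at the back stop with its blanks. Next I turn the crank clockwise.

Request:
apply_moves:
  deltas: "0 0 4 0.1 -4 0 1; 0 0 8 0.6 -8.1 0 1; 0 0 16 2.2 -16 0 1; 0 0 24 5 -23.6 0 1; 0 0 32 8.8 -30.7 0 1; 0 0 40 13.6 -37.3 0 1; 0 0 40 13.6 -37.3 0 1"
  force: 15

```text
clock: 13.8
eef_pos: [580.7, 131.0, 134.7]
tool_rot: [-0.002, 0.216, 0.976, -0.0]
force: [-11.0, 5.1, 13.6]
finger_gap: 17.4
grasp_force: 15.0
```

Request:
apply_moves:
  deltas: "0 0 0 1.5 0 -0.5 1; 0 0 8 2.1 -8.1 -0.5 1; 0 0 16 3.7 -16 -0.5 1; 0 0 24 6.5 -23.6 -0.5 1; 0 0 32 10.3 -30.7 -0.5 1; 0 0 40 15.1 -37.3 -0.5 1; 0 0 48 20.7 -43.1 -0.5 1; 0 0 56 27.1 -48.1 -0.5 1; 0 0 64 34.1 -52.1 -0.5 1; 0 0 72 41.6 -55.2 -0.5 1; 0 0 80 49.4 -57.1 -0.5 1; 0 0 80 49.4 -57.1 -0.5 1"
  force: 15

```text
clock: 15.3
eef_pos: [513.4, 101.2, 134.9]
tool_rot: [-0.0, 0.793, 0.609, 0.001]
force: [3.4, 16.9, -5.7]
finger_gap: 17.6
grasp_force: 15.0
```

Request:
apply_moves:
  deltas: "0 0 0 1.5 0 0 1; 0 0 8 2.1 -8.1 0 1; 0 0 16 3.7 -16 0 1; 0 0 24 6.5 -23.6 0 1; 0 0 32 10.3 -30.7 0 1; 0 0 40 15.1 -37.3 0 1; 0 0 48 20.7 -43.1 0 1; 0 0 48 20.7 -43.1 0 1"
  force: 15

```text
clock: 16.3
eef_pos: [481.8, 130.2, 136.7]
tool_rot: [0.002, 0.972, 0.235, 0.005]
force: [27.7, -19.8, -3.6]
finger_gap: 58.8
grasp_force: 15.0
```

Run:
```python
from h import *
p,r,s=now(); print(p,r.as_matrix()[:,0].round(3),s['finger_gap'],s['force'],s['wrist_torque'],s['clock'],s['joint_pos'])
A=np.array([[585.85,170.68],[580.7,131.0],[513.4,101.2],p[:2]])
M=np.c_[2*A,np.ones(4)]; q=np.linalg.lstsq(M,(A**2).sum(1),rcond=None)[0]; print("circle",q[:2],np.sqrt(q[2]+q[0]**2+q[1]**2)); 
print(np.degrees(np.arctan2(*(A-q[:2]).T[::-1])))
```

```text
[481.84963978 130.22289323 136.7330463 ] [0.889 0.457 0.009] 58.83194180917091 [ 27.65107706 -19.76290687  -3.57356088] [-3.38293275 -4.61564453  0.30231406] 16.3 [ 0.21918536  0.17619339  2.1764813  -0.00510383  0.7787325   1.31860662]
circle [531.31557952 155.22421261] 56.013495129064225
[  15.82344225  -26.12903027 -108.34662038 -153.18682809]
```

The gap has opened to 58.8 mm: the crank hit its stop earlier than expected and the force-limited fingers yielded. I'll ease back until the jaws are centred on the post at the stop.

Request:
apply_moves:
  deltas: "0 0 -4 0.1 4 0 1; 0 0 -8 0.6 8 0 1; 0 0 -12 1.2 11.7 0 1; 0 0 -12 1.2 11.7 0 1; 0 0 -12 1.2 11.7 0 1"
  force: 15

```text
clock: 16.92
eef_pos: [485.3, 118.5, 136.1]
tool_rot: [0.002, 0.942, 0.336, 0.001]
force: [7.4, -33.0, 13.7]
finger_gap: 36.3
grasp_force: 15.0
```

Request:
apply_moves:
  deltas: "0 0 -3 -0.3 2.9 0 1; 0 0 -6 -0.2 5.8 0 1; 0 0 -8 0 7.8 0 1; 0 0 -8 0 7.8 0 1"
  force: 15

```text
clock: 17.42
eef_pos: [490.2, 112.2, 135.8]
tool_rot: [0.003, 0.916, 0.401, 0.001]
force: [8.0, -35.3, 8.6]
finger_gap: 21.3
grasp_force: 15.0
```

At the stop the jaws are nearly centred: 1.9 mm left, so the bottom direction is about -131°. I'll back off by 2° + 90° counter-clockwise.

Request:
apply_moves:
  deltas: "0 0 -2 0 2 0 1; 0 0 -2 0 2 0 1; 0 0 -8 0.6 8.1 0 1; 0 0 -16 2.2 16 0 1; 0 0 -24 5 23.6 0 1; 0 0 -32 8.8 30.7 0 1; 0 0 -40 13.6 37.3 0 1; 0 0 -48 19.2 43.1 0 1; 0 0 -48 19.2 43.1 0 1"
  force: 15

```text
clock: 18.55
eef_pos: [534.2, 98.5, 135.5]
tool_rot: [0.001, 0.673, 0.739, -0.0]
force: [2.4, -13.2, 7.8]
finger_gap: 17.7
grasp_force: 15.0
```

Run:
```python
from h import *
p,r,s=now(); x=r.as_matrix()[:,0]; print(p,"yaw",np.degrees(np.arctan2(x[1],x[0])),s['finger_gap'],s['force'],s['clock'])
for H in((530,156),(531,155.2)): v=p[:2]-H; print(np.hypot(*v),np.degrees(np.arctan2(v[1],v[0])))
```

```text
[534.17855117  98.51810707 135.54885844] yaw 95.35136932253245 17.684934948001978 [  2.44114421 -13.18101955   7.84367643] 18.55
57.633569255160666 -85.84229130696104
56.77094480508212 -86.79038544301211
```

Request:
apply_moves:
  deltas: "0 0 -4 -0.4 4 0 1; 0 0 -8 0.1 8.1 0 1; 0 0 -16 1.7 16 0 1; 0 0 -24 4.5 23.6 0 1; 0 0 -32 8.3 30.7 0 1; 0 0 -40 13.1 37.3 0 1; 0 0 -45 16.5 41 0 1; 0 0 -45 16.5 41 0 1; 0 0 -45 16.5 41 0 1"

```text
clock: 19.68
eef_pos: [574.7, 119.0, 135.7]
tool_rot: [0.003, 0.34, 0.94, 0.0]
force: [12.4, -9.0, -2.0]
finger_gap: 17.5
grasp_force: 15.0
```

Run:
```python
from h import *
p,r,s=now(); x=r.as_matrix()[:,0]; print(p,"yaw",np.degrees(np.arctan2(x[1],x[0])),s['finger_gap'],s['force'],s['clock'])
for H in((530,156),(531,155.2)): v=p[:2]-H; print(np.hypot(*v),np.degrees(np.arctan2(v[1],v[0])))
```

```text
[574.71254334 119.00065123 135.72929475] yaw 140.2328248731628 17.475658239628366 [12.42902312 -9.00262449 -1.96745641] 19.675
58.03587977616085 -39.607543001634305
56.75543407181218 -39.62892663422146
```

Request:
apply_moves:
  deltas: "0 0 0 -0.3 0 0 0.9; 0 0 0 -0.3 0 0 0.6; 0 0 0 -0.3 0 0 0.5; 0 0 0 -0.3 0 0 0.5; 0 0 0 -0.3 0 -20 0.5; 0 0 0 -0.3 0 -50 0.5; 0 0 0 -0.3 0 -100 0.5; 0 0 0 -20 -40 -110 0.5; 0 0 0 -40 -90 -110 0.5; 0 0 0 -65 -140 -110 0.5; 0 0 0 -85 -190 -110 0.5; 0 0 0 -110 -240 -110 0.5; 0 0 0 -130 -290 -110 0.5; 0 0 0 -147 -334 -110 0.5; 0 0 0 -147 -334 -110 0.5; 0 0 0 -147 -334 -110 0.5"

```text
clock: 21.68
eef_pos: [471.5, -230.6, 245.8]
tool_rot: [0.0, 0.341, 0.94, 0.0]
force: [0.4, 0.2, 0.7]
finger_gap: 45.9
grasp_force: 0.0
```

Run:
```python
from h import *
p,r,s=now(); print(p,s['finger_gap'],s['force'],s['clock'])
a=arm.read_camera("top")[180:320,215:405]; b=arm.read_camera("side")[220:340,190:350]
f=lambda i,w,h:cv2.resize(i,(w,h),interpolation=cv2.INTER_CUBIC)
cv2.imwrite("pics/c8.png",np.hstack([f(a,407,300),f(b,393,300)]))
```

```text
[ 471.54081285 -230.63249446  245.77338536] 45.88454262434142 [0.41193512 0.24045538 0.71351996] 21.675
```

View pics/c8.png

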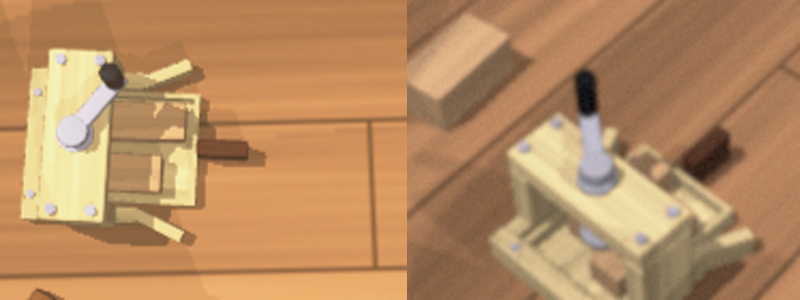

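Run:
```python
from h import *
k=407/190
def C(x,y,z): return px("top",215+(x+.5)/k-.5,180+(y+.5)/k-.5,z)
h=np.radians(86.1);d=np.array([np.cos(h),np.sin(h)]);n=np.array([-d[1],d[0]]);j=np.array([528.6,126.3])
for q,z in(((201,95),18),((196,207),18),((248,150),40)):
    v=C(*q,z)[:2]-j; print(v@d,v@n)
v=C(108,70,167)[:2]-[530,156]; print(np.hypot(*v),np.degrees(np.arctan2(v[1],v[0])))
```

```text
-75.3424513447133 -55.35171237637514
-75.92484500021231 55.36772540478079
-124.23233989583102 0.025574250697429777
58.77453102890971 -38.93009480565517
```

```bash
python3 -c "
from rig import arm
print(arm.sign_off())"
```

```text
the job is handed in; nothing more can be done
None
```

I handed the job in at about 22 s: by camera the tray is home within about 1 mm with both blanks in it, and the crank was turned to its hard stop (found by feel) and backed off about 91°, but sign-off returned no verdict.

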